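# Set out the check weights in order beside the balance

## Task

Set the four steel check weights out ready for checking the balance: one standing upright in the middle of each grey pad on the cream strip, in order of size, with the largest on the pad nearest the balance and the smallest on the pad farthest from it. Do not shift or knock over the glass funnel that stands among them.

Things in the scene. Friction and masses are not known exactly. Their poses are not given: they have to be found in the camera images.
- w500: The largest of four bright steel check weights: an upright cylinder 44 mm in diameter, straight-sided up to 38 mm, with a neck and a narrower round knob above it, 58 mm tall overall, 500 g, loose. Origin: centre of its underside; z up along its axis. It stands upright on the bench at the start.
- w200: The second largest of four bright steel check weights: an upright cylinder 33 mm in diameter, straight-sided up to 30 mm, with a neck and a narrower round knob above it, 45 mm tall overall, 200 g, loose. Origin: centre of its underside; z up along its axis. It stands upright on the bench at the start.
- w100: The third largest of four bright steel check weights: an upright cylinder 25 mm in diameter, straight-sided up to 24 mm, with a neck and a narrower round knob above it, 37 mm tall overall, 100 g, loose. Origin: centre of its underside; z up along its axis. It stands upright on the bench at the start.
- w50: The smallest of four bright steel check weights: an upright cylinder 18 mm in diameter, straight-sided up to 20 mm, with a neck and a narrower round knob above it, 31 mm tall overall, 50 g, loose. Origin: centre of its underside; z up along its axis. It stands upright on the bench at the start.
- pad1: Grey round pad, 50 mm in diameter and 2 mm thick, fixed on the flat cream strip (75 x 325 x 6 mm): number 1 of a straight row of four at 80 mm spacing along the strip, counted from the robot's right-hand (-y) end. Origin: centre of its underside, 6 mm above the bench; its top face is 8 mm above the bench. y runs along the row towards higher numbers.
- pad2: Grey round pad, 50 mm in diameter and 2 mm thick, fixed on the flat cream strip (75 x 325 x 6 mm): number 2 of a straight row of four at 80 mm spacing along the strip, counted from the robot's right-hand (-y) end. Origin: centre of its underside, 6 mm above the bench; its top face is 8 mm above the bench. y runs along the row towards higher numbers.
- pad3: Grey round pad, 50 mm in diameter and 2 mm thick, fixed on the flat cream strip (75 x 325 x 6 mm): number 3 of a straight row of four at 80 mm spacing along the strip, counted from the robot's right-hand (-y) end. Origin: centre of its underside, 6 mm above the bench; its top face is 8 mm above the bench. y runs along the row towards higher numbers.
- pad4: Grey round pad, 50 mm in diameter and 2 mm thick, fixed on the flat cream strip (75 x 325 x 6 mm): number 4 of a straight row of four at 80 mm spacing along the strip, counted from the robot's right-hand (-y) end. Origin: centre of its underside, 6 mm above the bench; its top face is 8 mm above the bench. y runs along the row towards higher numbers.
- balance: The white laboratory balance, fixed, 260 mm deep, 180 mm wide, 66 mm tall, with a square steel pan. It stands beyond the left or the right end of the row of pads (a cream bin stands beyond the other end). Origin: centre of its underside; its display faces -x.
- funnel: Small clear glass funnel standing mouth down among the weights, 60 mm in diameter at the foot, 62 mm tall with a thin upright stem, 50 g, loose; it is to be left alone. Origin: centre of its underside. It, the weights and a small capped glass weighing bottle (42 mm wide, 51 mm tall, not listed) stand in a loose row across the bench between the robot and the strip, at least 85 mm apart centre to centre.
There are look-alikes about, which are no part of the job. Leave any red look-alike of the w200 alone. Leave any orange look-alike of the w500 alone.

How it is judged:
At the end, for the whole second after the job is handed in: Every weight stands upright (within 0.1 rad) and at rest on its own pad, its centre within 12 mm of the pad's centre: largest on the pad nearest the balance, then second largest, third largest, and the smallest on the farthest pad. The glass funnel stands upright within 25 mm of where it began (((world y of balance below 0 m and horizontal distance between w500 and pad1 below 0.012 m and horizontal distance between w200 and pad2 below 0.012 m and horizontal distance between w100 and pad3 below 0.012 m and horizontal distance between w50 and pad4 below 0.012 m) or (world y of balance above 0 m and horizontal distance between w50 and pad1 below 0.012 m and horizontal distance between w100 and pad2 below 0.012 m and horizontal distance between w200 and pad3 below 0.012 m and horizontal distance between w500 and pad4 below 0.012 m)) and height (world z) of w500 between 0.005 and 0.012 m and angle between each of w500, w200, w100, w50's own z axis and vertical below 0.1 rad and linear speed of each of w500, w200, w100, w50 below 0.01 m/s and height (world z) of w200 between 0.005 and 0.012 m and height (world z) of w100 between 0.005 and 0.012 m and height (world z) of w50 between 0.005 and 0.012 m and distance of funnel from where it was at the start of the episode below 0.025 m and angle between funnel's own z axis and vertical below 0.15 rad); the robot touches nothing.
It fails at once if the glass funnel is shifted by more than 25 mm or knocked over (distance of funnel from where it was at the start of the episode above 0.025 m or angle between funnel's own z axis and vertical above 0.5 rad).
It also fails if it takes over 93 s, if anything falls off the work surface, if the arm or the gripper's body presses on something with over 40 N, if the wrist force passes 120 N, or if a joint passes its speed limit or range.

## Robot

A 6-joint arm with a two-finger parallel gripper is mounted at the origin on the work surface. World frame = base frame: x ahead of the robot, y to its left, z up, the work surface at z = 0. Lengths are in m, angles in rad, forces in N, time in s.
With the tool pointing down it reaches from about 0.325 to 0.9 m from the base axis. Payload 6.1 kg.
Tool frame: the origin (TCP) lies midway between the tips of the shut fingers; the grasp point (between the pads) lies 19 mm behind it; z points along the fingers, y is the line along which they close (so a half turn about z gives the same grasp; the last joint's range is limited). The gripper opens to 85 mm and grips with 20 to 120 N. Pads are 22 mm wide; open, the fingers measure 114 mm over their backs; the gripper's body (76 mm by 85 mm) begins 54 mm behind the grasp point. The pads swing forward as they close: fully open they stand 13 mm farther back than shut.
Start: joints at [-1.468, 0.22, 1.526, -0, 1.395, -0.126], TCP at [0.142, -0.609, 0.231] pointing down, gripper open.
Joint ranges: [-2.98, 2.98], [-0.91, 2.08], [0.09, 2.57], [-1.24, 4.39], [0.2, 2.65], [-2.68, 2.68]. Speed limits (rad/s): [2.57, 2.57, 3.01, 3.14, 3.14, 3.14].

## Interface

Orientations are given as [roll, pitch, yaw] about the fixed x, y, z axes, in that order (R = Rz(yaw) Ry(pitch) Rx(roll)).
In Python, from plant import movep, move_l, set_joints, gripper_to, hold, inverse_kinematics, observe, get_image, get_calibration, Unreachable, job_done gives the robot as it stands. Calls block until the motion is done:
- movep(position, orientation): joint-space move of the TCP to a pose.
- move_l(position, feed=0.15, rotation=None, max_force=None): straight line of the TCP; rotation=None keeps the orientation; feed is the mean speed in m/s. With max_force (N) it stops when the force on the tool has changed by that much, and returns True; else False.
- set_joints(angles): joint-space move.
- gripper_to(opening, f_grip=None): finger opening in m; f_grip is the grip in N (None keeps the last); returns when the fingers have stopped.
- hold(seconds).
- inverse_kinematics(position, orientation): joint angles nearest the present ones, or None.
- observe(): the state.
- get_image(name): name is "scene" or "side" or "wrist"; returns (picture, depth): 400x640x3 uint8, red, green, blue; 400x640 float32, m along the optical axis (not along the pixel's ray), 0 where there is no reading.
- get_calibration(name): a dict with "intrinsics" (3x3 intrinsics, pixels), "dist_coeffs" ([k1, k2, p1, p2, k3] as OpenCV has them; the pictures are not rectified), "world_from_camera" (4x4, takes a point from camera to world coordinates). Camera axes: x right, y down, z forward; pixel columns grow to the right and rows downward; lengths in m; the calibration is good to about 2 mm. A picture is of the moment at which its call begins: read the wrist's pose just before it. get_calibration takes no time and is no camera call; for the wrist camera it gives the pose at the moment of the call.
A pose or a line that the arm cannot do raises Unreachable and nothing moves.
- job_done(): hands the job in; it is judged then, once.
The state is a dict: "time_s": time; "q": joint angles; "joint_velocities": joint speeds; "joint_torque": joint torques, N m; "eef_pos": TCP position; "tcp_rot": TCP orientation; "ft_force": force on the tool from outside, world axes, zero at the start; "torque": the same for the moment, N m; "opening": finger opening in m; "grasp_force": force on a finger pad.
Only numpy, scipy, OpenCV 4.12 (cv2) and the standard library are available. Lean on these libraries where they do the work, as an engineer would, in place of code of your own. Each camera call takes 0.05 s, during which the arm holds its last target. There are 200 camera calls.

## Working session

There is one attempt and no reset: what is moved stays moved. The work goes in short steps, each a Python script; the robot and the scene stay as the last script left them, time stands still between calls to the robot, and variables do not carry over. Pictures are saved under pics/ and viewed, at most 14 in all, crops included, and the job is handed in when it is done.

```bash
mkdir -p pics; ls
python3 - <<'E'
from plant import *
import cv2,numpy as np
for n in("scene","side","wrist"):
    c=get_calibration(n); p,d=get_image(n)
    np.savez(f"{n}0.npz",p=p,d=d,K=c["intrinsics"],D=c["dist_coeffs"],T=c["world_from_camera"])
    cv2.imwrite(f"pics/{n}0.png",p[:,:,::-1])
    print(n,np.round(c["world_from_camera"],3).tolist(),np.round(c["intrinsics"],1).tolist())
print(observe()["time_s"])
E
```

```text
pics
scene [[-0.873, 0.333, -0.356, 0.878], [0.487, 0.593, -0.641, 0.665], [-0.002, -0.733, -0.68, 0.766], [0.0, 0.0, 0.0, 1.0]] [[385.4, 0.0, 314.6], [0.0, 385.4, 198.2], [0.0, 0.0, 1.0]]
side [[0.884, -0.331, 0.329, 0.051], [-0.467, -0.648, 0.602, -0.839], [0.014, -0.686, -0.727, 1.082], [0.0, 0.0, 0.0, 1.0]] [[461.0, 0.0, 314.9], [0.0, 461.0, 204.7], [0.0, 0.0, 1.0]]
wrist [[0.227, -0.929, -0.291, 0.216], [-0.974, -0.218, -0.066, -0.59], [-0.002, 0.299, -0.954, 0.374], [0.0, 0.0, 0.0, 1.0]] [[277.0, 0.0, 322.5], [0.0, 277.0, 198.3], [0.0, 0.0, 1.0]]
0.15
```

View pics/scene0.png

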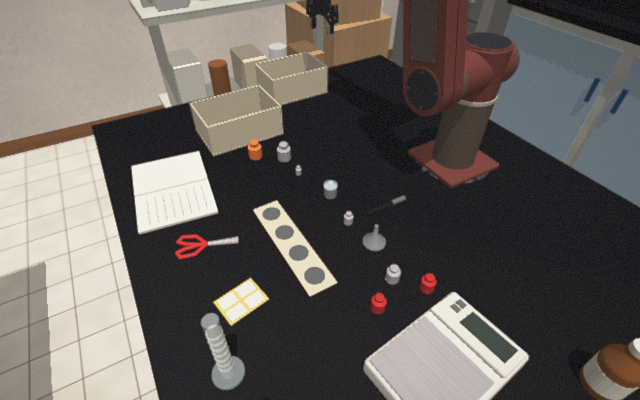

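View pics/side0.png

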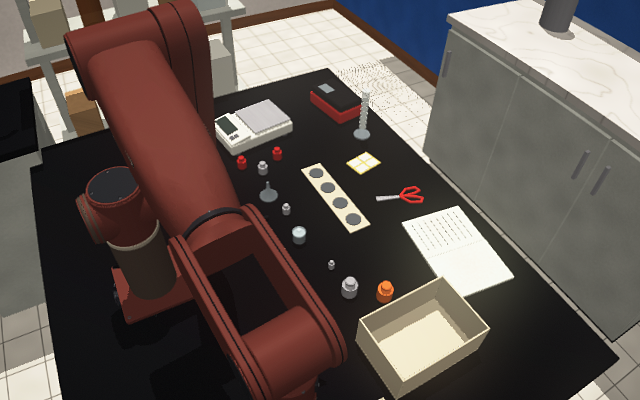

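Scene: the balance lies at +y (450,350), so w500 goes on pad4 and w50 on pad1. Candidates in the scene view:
- w500 at (284,151), with its orange look-alike at (255,150)
- w50 at (298,170)
- glass bottle at (330,188)
- w100 at (348,217)
- funnel at (374,238)
- w200 at (393,273), with red look-alikes at (428,283) and (378,303)
- pads at (271,214), (285,232), (299,253) and (314,275)

The side view agrees. I'll measure from both views and check the choice in one crop.

```bash
cat > h.py <<'E'
import numpy as np,cv2
def ray(px,K,D,T):
    u=cv2.undistortPoints(np.array(px,float).reshape(-1,1,2),K,np.array(D,float))[:,0]
    return np.c_[u,np.ones(len(u))]@T[:3,:3].T
def plane(px,z,K,D,T):
    r=ray(px,K,D,T); return T[:3,3]+r*((z-T[2,3])/r[:,2])[:,None]
def blobs(p,box,lo=70,amin=15):
    "bright blobs on the black bench: (centroid, bbox, area)"
    x0,y0,x1,y1=box
    m=np.zeros(p.shape[:2],np.uint8); m[y0:y1,x0:x1]=(p[y0:y1,x0:x1].max(2)>lo)
    n,l,s,c=cv2.connectedComponentsWithStats(m)
    return [(c[i],s[i],l==i) for i in range(1,n) if s[i,4]>=amin]
E
python3 - <<'E'
from h import *
boxes={"scene":(240,135,445,320),"side":(215,140,410,305)}
ims=[]
for n in boxes:
    f=np.load(n+"0.npz");p=f["p"];K,D,T=f["K"],f["D"],f["T"]
    print(n)
    for c,s,m in blobs(p,boxes[n]):
        if s[4]>3000: continue
        P=plane([c],.02,K,D,T)[0]
        d=f["d"][m]; v,u=np.nonzero(m); ok=d>0
        W=ray(np.c_[u,v],K,D,T)*d[:,None]+T[:3,3]; W=W[ok]
        t=W[W[:,2]>W[:,2].max()-.008] if len(W) else None
        print(c.round(),s[4],"ray@20mm",P[:2].round(3),"zmax",W[:,2].max().round(3),"top",t.mean(0)[:2].round(3),p[m].mean(0).round())
    # pads
    g=p.astype(int); 
    x0,y0,x1,y1=boxes[n]
    cream=((p[:,:,0]>140)&(g[:,:,0]-g[:,:,2]>15)).astype(np.uint8)
    cn,_=cv2.findContours(cream,cv2.RETR_CCOMP,cv2.CHAIN_APPROX_NONE)
    for q in cn:
        if 60<cv2.contourArea(q)<900 and len(q)>10:
            e=cv2.fitEllipse(q); print("pad?",np.round(e[0]),cv2.contourArea(q),plane([e[0]],.008,K,D,T)[0][:2].round(4))
    ims.append(cv2.resize(p[y0:y1,x0:x1,::-1],(400,360),interpolation=cv2.INTER_CUBIC))
cv2.imwrite("pics/crop.png",np.hstack(ims))
E
```

```text
scene
[254. 144.] 498 ray@20mm [ 0.536 -0.368] zmax 0.061 top [ 0.551 -0.328] [167. 120.  86.]
[284. 151.] 250 ray@20mm [ 0.467 -0.284] zmax 0.061 top [ 0.473 -0.272] [140. 136. 134.]
[428. 159.] 599 ray@20mm [ 0.082 -0.021] zmax 0.041 top [ 0.049 -0.043] [97. 58. 53.]
[298. 170.] 55 ray@20mm [ 0.47  -0.175] zmax 0.032 top [ 0.47  -0.178] [137. 133. 132.]
[330. 188.] 241 ray@20mm [ 0.428 -0.053] zmax 0.054 top [ 0.433 -0.045] [137. 143. 142.]
[399. 199.] 73 ray@20mm [0.283 0.082] zmax 0.018 top [0.279 0.077] [108. 105. 107.]
[348. 218.] 124 ray@20mm [0.447 0.074] zmax 0.04 top [0.447 0.074] [143. 139. 137.]
[374. 240.] 390 ray@20mm [0.432 0.173] zmax 0.065 top [0.427 0.166] [123. 127. 127.]
[393. 274.] 266 ray@20mm [0.455 0.279] zmax 0.048 top [0.457 0.28 ] [148. 143. 141.]
[428. 283.] 291 ray@20mm [0.401 0.339] zmax 0.049 top [0.403 0.339] [161.  48.  47.]
[251. 297.] 753 ray@20mm [0.769 0.174] zmax 0.008 top [0.767 0.164] [226. 218. 180.]
[378. 303.] 293 ray@20mm [0.531 0.325] zmax 0.048 top [0.533 0.326] [165.  48.  47.]
[434. 312.] 353 ray@20mm [0.438 0.402] zmax 0.072 top [0.458
[... 4965 characters left out ...]
269.  38.] 127.5 [0.8646 1.1587]
pad? [315.  38.] 173.0 [1.0725 1.0599]
pad? [243.  34.] 130.0 [0.766  1.2651]
pad? [333.  34.] 162.0 [1.1775 1.0609]
pad? [288.  34.] 153.0 [0.9708 1.1628]
pad? [350.  30.] 147.0 [1.2771 1.0611]
pad? [306.  30.] 156.5 [1.0715 1.164 ]
pad? [261.  30.] 134.5 [0.8664 1.2677]
pad? [323.  26.] 125.0 [1.1753 1.1637]
pad? [340.  22.] 98.5 [1.2756 1.1601]
pad? [297.  22.] 117.5 [1.0707 1.2676]
pad? [314.  18.] 119.5 [1.1762 1.2647]
pad? [331.  15.] 110.0 [1.2769 1.2653]
pad? [529.   4.] 62.0 [2.4759 0.9337]
pad? [251.   7.] 584.5 [0.9286 1.5496]
pad? [107.   8.] 87.0 [0.1988 1.968 ]
pad? [71. 13.] 277.0 [-1.3000e-03  2.0207e+00]
pad? [41.  6.] 343.0 [-0.1633  2.2579]
```

View pics/crop.png

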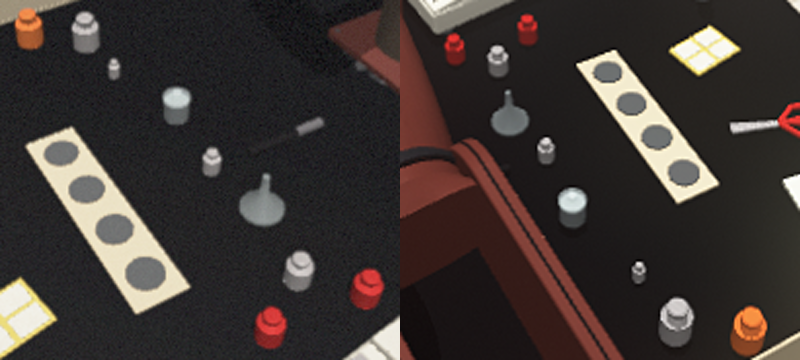

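The crop confirms the choice: the steel weights differ clearly from the orange and red ones, and the bottle and funnel are distinct. The two views agree to about 5 mm and the pad spacing comes out at 80 mm, so I'll average them. Next I check reach and get a wrist view over w500.

```bash
cat >> h.py <<'E'
W={"w500":(.470,-.277),"w50":(.4675,-.180),"w100":(.4445,.072),"w200":(.455,.278)}
PAD={"w50":(.6157,-.0565),"w100":(.6143,.0232),"w200":(.613,.1029),"w500":(.6117,.183)}
H={"w500":(.044,.038),"w200":(.033,.030),"w100":(.025,.024),"w50":(.018,.020)}
FUN=(.425,.164)
E
python3 - <<'E'
from h import *
from plant import *
print(observe()["tcp_rot"])
best={}
for yaw in(np.pi/2,-np.pi/2):
    for k in W:
        for z,P in((.004,W[k]),(.16,W[k]),(.16,PAD[k]),(.012,PAD[k])):
            q=inverse_kinematics([*P,z],[np.pi,0,yaw]); print(round(yaw,2),k,z,None if q is None else np.round(q,2))
yaw=-np.pi/2 if inverse_kinematics([*W["w500"],.16],[np.pi,0,-np.pi/2]) is not None else np.pi/2
movep([*W["w500"],.20],[np.pi,0,yaw]); gripper_to(.065)
c=get_calibration("wrist"); p,d=get_image("wrist")
np.savez("wrist1.npz",p=p,d=d,K=c["intrinsics"],D=c["dist_coeffs"],T=c["world_from_camera"])
cv2.imwrite("pics/wrist1.png",p[:,:,::-1]); s=observe(); print(yaw,s["time_s"],s["eef_pos"],s["opening"])
for k in W: 
    v=np.linalg.inv(c["world_from_camera"])@[*W[k],.02,1]; u=c["intrinsics"]@v[:3]; print(k,(u/u[2])[:2].round())
E
```

```text
[-3.14011002e+00 -2.29948935e-04  2.28780025e-01]
1.57 w500 0.004 [-0.68  0.32  1.88  0.    0.94 -0.68]
1.57 w500 0.16 [-0.68  0.09  1.81  0.    1.24 -0.68]
1.57 w500 0.16 [ 0.17  0.31  1.56 -0.    1.28  0.17]
1.57 w500 0.012 [ 0.17  0.49  1.63 -0.    1.03  0.17]
1.57 w50 0.004 [-0.53  0.22  2.    0.    0.92 -0.53]
1.57 w50 0.16 [-0.53 -0.01  1.92  0.    1.24 -0.53]
1.57 w50 0.16 [-0.22  0.26  1.61  0.    1.27 -0.22]
1.57 w50 0.012 [-0.22  0.45  1.69 -0.    1.01 -0.22]
1.57 w100 0.004 [-0.01  0.12  2.13 -0.    0.9  -0.01]
1.57 w100 0.16 [-0.01 -0.14  2.04 -0.    1.25 -0.01]
1.57 w100 0.16 [-0.09  0.25  1.62  0.    1.26 -0.09]
1.57 w100 0.012 [-0.09  0.44  1.7  -0.    1.01 -0.09]
1.57 w200 0.004 [ 0.4   0.29  1.92 -0.    0.93  0.4 ]
1.57 w200 0.16 [ 0.4   0.06  1.84 -0.    1.24  0.4 ]
1.57 w200 0.16 [ 0.04  0.27  1.61 -0.    1.27  0.04]
1.57 w200 0.012 [ 0.04  0.45  1.68 -0.    1.01  0.04]
-1.57 w500 0.004 [-0.68  0.32  1.88 -0.    0.94  2.46]
-1.57 w500 0.16 [-0.68  0.09  1.81 -0.    1.24  2.46]
-1.57 w500 0.16 None
-1.57 w500 0.012 None
-1.57 w50 0.004 [-0.53  0.22  2.   -0.    0.92  2.62]
-1.57 w50 0.16 [-0.53 -0.01  1.92 -0.    1.24  2.62]
-1.57 w50 0.16 None
-1.57 w50 0.012 None
-1.57 w100 0.004 None
-1.57 w100 0.16 None
-1.57 w100 0.16 None
-1.57 w100 0.012 None
-1.57 w200 0.004 None
-1.57 w200 0.16 None
-1.57 w200 0.16 None
-1.57 w200 0.012 None
-1.5707963267948966 2.75 [ 0.4699183  -0.27715824  0.19998634] 0.06493757170387389
w500 [322. 178.]
w50 [324. 251.]
w100 [338. 394.]
w200 [330. 479.]
```

View pics/wrist1.png

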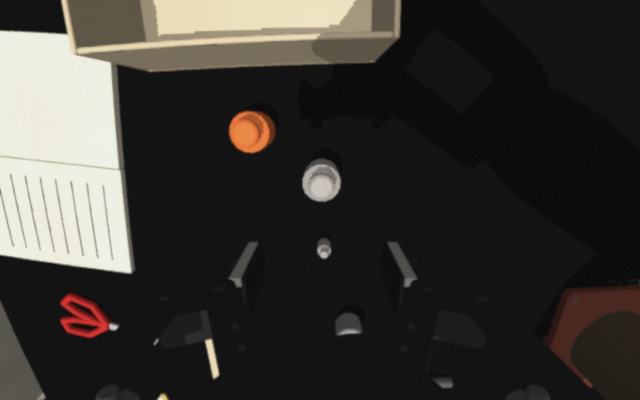

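Wrist view: w500 at (321,181) against a predicted (322,178), and w50 at (324,248) against (324,251). The estimates hold to about 3 mm. Now w500, closing along x with yaw +90°.

```bash
cat >> h.py <<'E'
def pickplace(k,up=.16,down=.004):
    from plant import movep,move_l,gripper_to,hold,observe
    R=[np.pi,0,np.pi/2]; d=H[k][0]
    movep([*W[k],up],R); gripper_to(d+.022)
    hit=move_l([*W[k],down],feed=.15,max_force=15)
    if hit: print("HIT",observe()["eef_pos"]); return
    gripper_to(d-.01,60); s=observe(); print(k,"grip",s["opening"],s["grasp_force"])
    move_l([*W[k],up],feed=.2); s=observe(); print("lifted",s["opening"],s["ft_force"])
    if s["opening"]<d-.004: return
    movep([*PAD[k],up],R)
    move_l([*PAD[k],.03],feed=.2)
    hit=move_l([*PAD[k],down+.008],feed=.04,max_force=8); print("place hit",hit,observe()["eef_pos"])
    gripper_to(d+.022); hold(.1)
    move_l([*PAD[k],.12],feed=.2); print("t",observe()["time_s"])
E
python3 - <<'E'
from h import *
from plant import *
pickplace("w500")
cs=[]
for n in("scene","wrist"):
    p,_=get_image(n); cs.append(cv2.resize(p[...,::-1],(400,250)))
cv2.imwrite("pics/a1.png",np.vstack(cs))
E
```

```text
w500 grip 0.04213748261278737 61.5237417613389
lifted 0.04230425475939813 [ 0.1932341  -1.05542484 -5.81895868]
place hit True [0.61210097 0.18313869 0.01343353]
t 12.2333
```

View pics/a1.png

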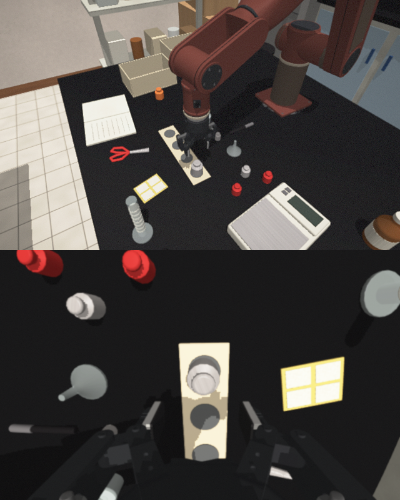

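w500 stands upright on pad4, centred around (203,370) in the wrist half of the picture. Now the others.

Run:
```python
from h import *
from plant import *
for k in("w200","w100","w50"): pickplace(k)
R=[np.pi,0,np.pi/2]
movep([.55,-.02,.30],R)
for n in("scene","side","wrist"):
    c=get_calibration(n); p,d=get_image(n)
    np.savez(f"{n}2.npz",p=p,d=d,K=c["intrinsics"],D=c["dist_coeffs"],T=c["world_from_camera"])
f=[np.load(n+"2.npz")["p"][...,::-1] for n in("scene","side","wrist")]
cv2.imwrite("pics/b.png",np.vstack([np.hstack([cv2.resize(f[0][120:320,220:460],(400,333)),cv2.resize(f[1][130:330,190:430],(400,333))]),np.hstack([cv2.resize(f[2],(400,250)),np.zeros((250,400,3),np.uint8)])]))
print(observe()["time_s"])
```

```text
w200 grip 0.031228305821800303 59.99865839257836
lifted 0.03156610120933821 [-0.8460137  -0.91565044 -1.63472831]
place hit True [0.61332425 0.10284899 0.01340963]
t 19.1667
w100 grip 0.022831969435534203 58.84760919318069
lifted 0.023001164580209742 [-0.02136315 -0.42148086 -1.19880144]
place hit True [0.61452013 0.02313806 0.01321535]
t 25.75
w50 grip 0.015464091836064339 58.624510917579755
lifted 0.015209903895129365 [-0.02694734 -0.70106978 -0.70131693]
place hit True [ 0.61595445 -0.05649965  0.01327962]
t 32.6417
33.5917
```

View pics/b.png

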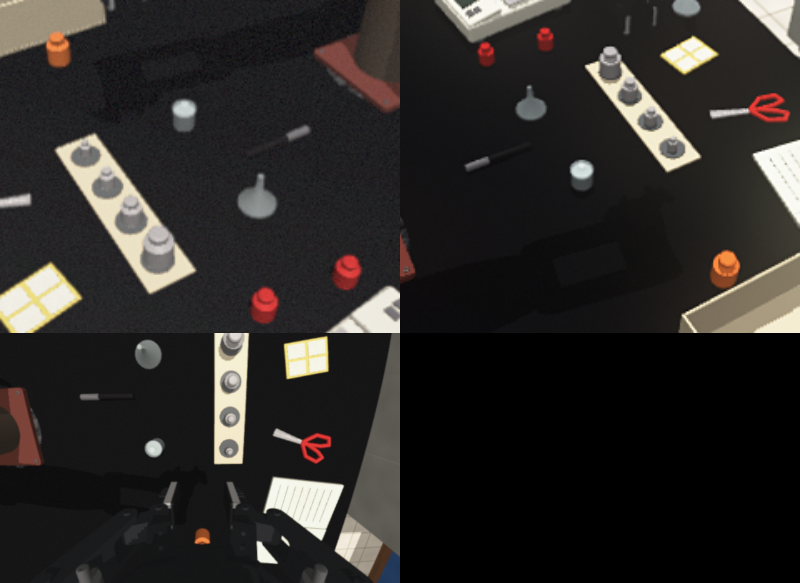

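All four stand upright in the right order, and the funnel and look-alikes are untouched. One numeric check of centring, using the knob tops from two views.

Run:
```python
from h import *
r={}
for n in("scene","side"):
    f=np.load(n+"2.npz");K,D,T=f["K"],f["D"],f["T"]; v,u=np.mgrid[0:400,0:640]
    d=f["d"].ravel(); X=ray(np.c_[u.ravel(),v.ravel()],K,D,T)*d[:,None]+T[:3,3]; X=X[d>0]
    for k in PAD:
        S=X[(np.hypot(*(X[:,:2]-PAD[k]).T)<.03)&(X[:,2]>.012)]
        t=S[S[:,2]>S[:,2].max()-.006]; r.setdefault(k,[]).append(t[:,:2].mean(0)); print(n,k,S[:,2].max().round(3),((t[:,:2].mean(0)-PAD[k])*1e3).round(1))
    S=X[(np.hypot(*(X[:,:2]-FUN).T)<.04)&(X[:,2]>.045)]; print("funnel top",S.mean(0).round(3))
for k in r: print(k,((np.mean(r[k],0)-PAD[k])*1e3).round(1))
```

```text
scene w50 0.402 [-2.3 26.5]
scene w100 0.546 [-27.2  -7. ]
scene w200 0.056 [1.1 2.7]
scene w500 0.07 [0.7 3. ]
funnel top [0.428 0.167 0.056]
side w50 0.401 [-7.8 24.5]
side w100 0.667 [-26.5  -2.2]
side w200 0.055 [-3.2 -1.7]
side w500 0.069 [-3.7 -1.2]
funnel top [0.423 0.162 0.056]
w50 [-5.  25.5]
w100 [-26.9  -4.6]
w200 [-1.1  0.5]
w500 [-1.5  0.9]
```

w200 and w500 are within 2 mm. The w50 and w100 numbers picked up the arm overhead, so I'll cap the height, and hand in if those two are good.

Run:
```python
from h import *
from plant import job_done,observe
r={}
for n in("scene","side"):
    f=np.load(n+"2.npz");K,D,T=f["K"],f["D"],f["T"]; v,u=np.mgrid[0:400,0:640]
    d=f["d"].ravel(); X=ray(np.c_[u.ravel(),v.ravel()],K,D,T)*d[:,None]+T[:3,3]; X=X[d>0]
    for k in("w50","w100"):
        S=X[(np.hypot(*(X[:,:2]-PAD[k]).T)<.03)&(X[:,2]>.012)&(X[:,2]<.08)]
        t=S[S[:,2]>S[:,2].max()-.006]; r.setdefault(k,[]).append(t[:,:2].mean(0)-PAD[k]); print(n,k,S[:,2].max().round(3))
e={k:np.mean(r[k],0)*1e3 for k in r}; print(e)
if all(np.hypot(*x)<6 for x in e.values()): job_done(); print("handed in",observe()["time_s"])
```

```text
scene w50 0.04
scene w100 0.047
side w50 0.042
side w100 0.046
{'w50': array([-2.18385616, -1.04265451]), 'w100': array([-1.73001116, -0.64181522])}
the job is handed in; nothing more can be done
the job is handed in; nothing more can be done
```

All four weights stand upright on their pads in size order, the 500 g nearest the balance, each within about 3 mm of its pad's centre by camera; the funnel was not moved, and I handed the job in at about 34 s (the judge's verdict was not shown).

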